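Lift and hold the winder guard at the inspection mark

TASK

First put the brush winder out of drive: raise its small red-ball lever fully up and leave it there. Then swing the yellow-framed guard up until it lines up with the red index arm beside it, and finish while still holding the guard there with the gripper, because it falls shut if let go. Leave the index arm and everything lying about as they are.

Things in the scene. Friction and masses are not known exactly. Their poses are not given: they have to be found in the camera images.
- winder: Green cast brush-winding machine fixed to the bench, base 230 x 460 mm, 30 mm high; origin at the centre of its underside, +x from its front (robot side) to its back, +y to its left along the spindle. Block headstock at the left end (x -70 to 90, y 110 to 220 mm), top 150 mm above the bench. Dark bristle roller under the guard. Place and yaw vary.
- guard: Guard: flat flap 150 mm deep, 214 wide (y -117 to 97), 8 thick, yellow frame, clear window, 0.3-0.6 kg. Back edge hinged; shut (0 rad, the start) it lies level, 135 mm above the bench. Origin on the hinge axis, axes as the winder's when shut; it reaches to its own -x. Front edge swings up and back about y to a stop at 1.4 rad; nearly free hinge: falls shut unless held.
- guard_hinge (a point): Point on the guard's hinge axis, fixed to the winder at (85, 0, 135) mm in its frame; the axis is the winder's y.
- guard_handle (a point): Middle of the guard's black handle bar: round, 12 mm thick, 130 mm long along y, 205 mm from the hinge axis in the plane of the guard and 50 mm in front of its front edge (open gap between); moves with the guard. Can be pinched from above across the bar; the bar turns between the pads as the guard swings.
- index: Flat red index arm on the hinge axis at the right (-y) end of the guard, before a white round scale. Origin on the axis, 128 mm right of the guard's; points along its own -x, 200 mm long, 8 wide, tip 22 high. Angle varies, 0.55 to 1.05 rad above level; stiff (1 N m). The guard is at the mark when parallel with this arm.
- index_tip (a point): Free end of the red index arm, on its centre line, 200 mm from the hinge axis.
- clutch_lever (a joint): Red-ball lever on the headstock's front: angle above level in rad, negative when it slopes down; stops at -0.6 and +0.7 (fully up); starts between -0.55 and -0.3. Turns about the winder's y axis with friction, about 2 to 3 N at the ball, and stays where it is left.
- lever_ball (a point): Centre of the lever's red ball, 26 mm diameter, 85 mm from the pivot on a 10 mm steel rod that points away from the winder to the front.
- lever_pivot (a point): Pivot of the lever, fixed to the winder at (-85, 165, 105) mm in its frame.
- collar: Bystander: brass ring 44 mm across, 18 mm high, loose on top of the headstock; origin under its centre.
- blank: Bystander: upright wooden cylinder, 28 mm diameter, 50 mm high, loose on the right end of the winder's base; origin under its centre.
- screwdriver: Bystander: orange screwdriver lying on the bench in front of the winder, under 35 mm high.
- wrench: Bystander: steel wrench lying on the bench in front of the winder, under 35 mm high.
- oil: Bystander: blue bottle with red cap, 60 mm diameter, 150 mm high, beside the winder; origin under its centre.
- jar: Bystander: amber jar, 70 mm diameter, 90 mm high, beside the winder; origin under its centre.
- mug: Bystander: white mug, 80 mm diameter, 90 mm high, beside the winder; origin under its centre.

How it is judged:
By the outcome, as a careful person would: the job done as asked, in the order asked, and still so for the second after the job is handed in, while the arm keeps its last pose, push and grip.
It also fails if it takes over 56 s, if anything falls off the work surface, if the arm or the gripper's body presses on something with over 40 N, if the wrist force passes 120 N, or if a joint passes its speed limit or range.

ROBOT

A 6-joint arm with a two-finger parallel gripper is mounted at the origin on the work surface. World frame = base frame: x ahead of the robot, y to its left, z up, the work surface at z = 0. Lengths are in m, angles in rad, forces in N, time in s.
With the tool pointing down it reaches from about 0.3 to 0.875 m from the base axis. Payload 6.4 kg.
Tool frame: the origin (TCP) lies at the very end of the fingers, on their centre line; the grasp point (between the pads) lies 19 mm behind it; z points along the fingers, y is the line along which they close (so a half turn about z gives the same grasp; the last joint's range is limited). The gripper opens to 85 mm and grips with 20 to 120 N. Pads are 22 mm wide; open, the fingers measure 114 mm over their backs; the gripper's body (76 mm by 85 mm) begins 54 mm behind the grasp point. The pads swing forward as they close: fully open they stand 13 mm farther back than shut.
Start: joints at [-1.532, 0.181, 1.607, -0, 1.354, -0.206], TCP at [0.139, -0.558, 0.195] pointing down, gripper open.
Joint ranges: [-2.99, 2.99], [-0.89, 2.07], [0.3, 2.58], [-1.14, 4.28], [0, 2.63], [-3.12, 3.12]. Speed limits (rad/s): [2.57, 2.57, 3.01, 3.14, 3.14, 3.14].

INTERFACE

Orientations are given as a unit quaternion [w, x, y, z].
In Python, from bench import * gives the robot as it stands. The module is installed in compiled form; this text tells all that it offers.
- The arm moves only by the tool arm_command, never from a script. Its arguments are lists of equal length, an entry for each row: "dp": the shift along the tool's x, y, z in units of 0.25 m (1.0 is 0.25 m), a list of three; "turn": the turn, a rotation vector about the tool's x, y, z in units of 30 degrees (1.0 is 30 degrees), a list of three; "jaw": the opening, from 0 (shut) to 1 (fully open). A call has 1 to 5 rows; each row is the pose to reach, as a shift and turn from the pose commanded when the call began, along the tool's axes at that moment; what a row does not reach only later rows make up. A row lasts 1/8 s, in which the tool goes at most 62.5 mm and 10.7 degrees, less where a joint would pass 70% of its speed; a pose out of reach is approached as far as the arm can. A call with a number of a shift or a turn outside -1 to 1 is refused whole. A call with a gripper value outside its range is refused whole. The fingers move at their own pace and stop on an object; the grip force is fixed at half the most. Time passes only in rows, so rows that repeat a pose let the fingers close. It gives the time, the measured TCP pose, the force, the opening and the grip force at its end, in the units of the state.
- get_obs(): the state, without advancing time (a new reading comes with each control period).
- camera(name): name is "scene" or "top" or "wrist"; returns the picture (420x560x3 uint8, blue, green, red); there is no depth.
- get_calibration(name): a dict with "camera_matrix" (3x3 intrinsics, pixels), "k1" (the pictures are not rectified: a ray, as slopes to the right and down, at radius r is drawn at 1 + k1 r^2 times it, then the intrinsics apply), "R" (3x3) and "t" (3): a world point X has camera coordinates R X + t; the wrist camera has in their place "mount" (4x4, takes a point from camera to tool coordinates, whose origin is the TCP and whose axes are the flange's). Camera axes: x right, y down, z forward; pixel columns grow to the right and rows downward; lengths in m; the calibration is good to about 2 mm. A picture is of the moment at which its call begins: read the wrist's pose just before it. get_calibration takes no time and is no camera call.
- hand_in(): hands the job in; it is judged then, once.
The state is a dict: "time_s": time; "q": joint angles; "dq": joint speeds; "joint_efforts": joint torques, N m; "eef_pos": TCP position; "eef_rot": TCP orientation; "wrist_force": force on the tool from outside, world axes, zero at the start; "torque": the same for the moment, N m; "opening": opening from 0.0 (shut) to 1.0 (fully open); "grasp_force": force on a finger pad.
Only numpy, scipy, OpenCV 4.12 (cv2) and the standard library are available. Lean on these libraries where they do the work, as an engineer would, in place of code of your own. Each camera call takes 0.05 s, during which the arm holds its last target. There are 200 camera calls.

## Working session

There is one attempt and no reset: what is moved stays moved. The work goes in short steps, Python scripts to look and compute and a tool call to move; the robot and the scene stay as the last step left them, time stands still between calls to the robot, and variables do not carry over. Pictures are saved under pics/ and viewed, at most 10 in all, crops included, and the job is handed in when it is done.

Besides the shell and the picture viewer there is one more tool, called after "Call:" in YAML: its name, and indented under it one key for each argument. arm_command: Moves the arm, as the interface text tells. Its arguments: {"type":"object","properties":{"dp":{"type":"array"},"turn":{"type":"array"},"jaw":{"type":"array"}},"required":["dp","turn","jaw"]}

```bash
mkdir -p pics
python3 - <<'E'
from bench import *
import cv2,numpy as np
o=get_obs();print({k:np.round(v,3) for k,v in o.items()})
for n in("scene","top"):
    cv2.imwrite(f"pics/{n}0.png",camera(n))
    c=get_calibration(n);print(n,c)
print(get_calibration("wrist"))
E
```

```text
{'time_s': np.float64(0.0), 'q': array([-1.532,  0.182,  1.608,  0.   ,  1.354, -0.206]), 'dq': array([-0.   ,  0.   ,  0.001, -0.001, -0.001, -0.   ]), 'joint_efforts': array([ 0.0000e+00, -4.4487e+01, -3.5134e+01, -0.0000e+00,  9.0000e-03,
       -0.0000e+00]), 'eef_pos': array([ 0.139, -0.557,  0.194]), 'eef_rot': array([-0.001,  0.993,  0.122,  0.   ]), 'wrist_force': array([-0.219,  0.071,  0.504]), 'torque': array([-0.053,  0.005, -0.024]), 'grasp_force': np.float64(0.0), 'opening': np.float64(1.0)}
scene {'camera_matrix': array([[385.29629331,   0.        , 274.48547542],
       [  0.        , 385.29629331, 211.39382065],
       [  0.        ,   0.        ,   1.        ]]), 'k1': -0.10549095918825138, 'R': array([[ 0.0388438 ,  0.99921903,  0.00724479],
       [ 0.71637929, -0.02279262, -0.69733867],
       [-0.69662894,  0.0322773 , -0.71670517]]), 't': array([-0.01959636, -0.336019  ,  1.66687419])}
top {'camera_matrix': array([[384.97748244,   0.        , 291.62186653],
       [  0.        , 384.97748244, 202.80209684],
       [  0.        ,   0.        ,   1.        ]]), 'k1': -0.007935610024653868, 'R': array([[ 0.00547736, -0.99945706,  0.03248979],
       [-0.98843723, -0.01033462, -0.15127799],
       [ 0.15153163, -0.03128552, -0.98795718]]), 't': array([-0.03217981,  0.57494878,  1.04902505])}
{'camera_matrix': array([[301.69222014,   0.        , 282.9087436 ],
       [  0.        , 301.69222014, 213.53729827],
       [  0.        ,   0.        ,   1.        ]]), 'k1': 0.011305129151639925, 'mount': array([[ 3.22055053e-04, -9.46331231e-01, -3.23198234e-01,
         8.49058144e-02],
       [ 9.99999940e-01,  3.46982585e-04, -1.95094604e-05,
         5.01771996e-04],
       [ 1.30606570e-04, -3.23198208e-01,  9.46331285e-01,
        -1.78518895e-01],
       [ 0.00000000e+00,  0.00000000e+00,  0.00000000e+00,
         1.00000000e+00]])}
```

View pics/scene0.png

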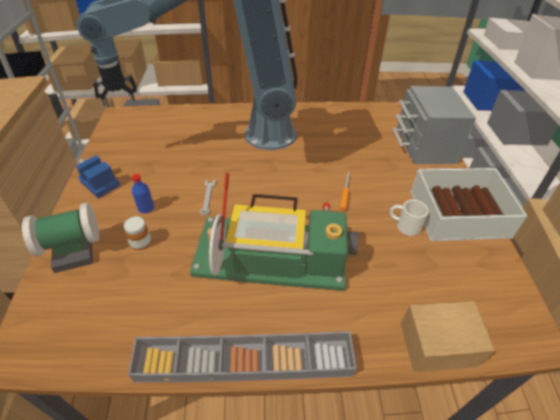

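View pics/top0.png

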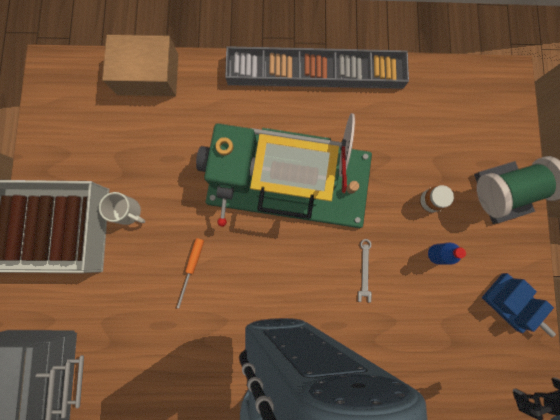

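The top view (up = +x) shows the winder around (285,175), the red ball at about (222,222), the handle bar at about (285,205), the index arm at about (345,165) and the yellow frame at (295,165). The scene view looks from behind the machine: ball at (326,206), handle at (274,198), index tip at (226,177).

```bash
cat > h.py <<'E'
from bench import *
import cv2,numpy as np
def ray(n,uv):
    c=get_calibration(n);K=c["camera_matrix"];k=c["k1"]
    p=cv2.undistortPoints(np.array([[uv]],float),K,np.array([k,0,0,0.]))[0,0]
    d=c["R"].T@np.r_[p,1];return -c["R"].T@c["t"],d/np.linalg.norm(d)
def plane(n,uv,z):
    o,d=ray(n,uv);return o+d*(z-o[2])/d[2]
def tri(a,b):
    (o1,d1),(o2,d2)=ray("top",a),ray("scene",b)
    A=np.c_[d1,-d2];s=np.linalg.lstsq(A,o2-o1,rcond=None)[0]
    p,q=o1+s[0]*d1,o2+s[1]*d2;return (p+q)/2,np.linalg.norm(p-q)
def comps(im,lo,hi,roi,mn=8):
    hsv=cv2.cvtColor(im,cv2.COLOR_BGR2HSV);m=cv2.inRange(hsv,lo,hi)
    if lo[0]==0:m|=cv2.inRange(hsv,(172,lo[1],lo[2]),(180,255,255))
    z=np.zeros_like(m);x0,y0,x1,y1=roi;z[y0:y1,x0:x1]=m[y0:y1,x0:x1]
    n,l,s,c=cv2.connectedComponentsWithStats(z)
    return [(s[i].tolist(),c[i].round(1),l==i) for i in range(1,n) if s[i][4]>=mn]
E
python3 - <<'E'
from h import *
t=cv2.imread("pics/top0.png");s=cv2.imread("pics/scene0.png")
for n,im,r in(("top",t,(190,100,385,240)),("scene",s,(190,165,370,290))):
    for nm,lo,hi in(("red",(0,130,70),(7,255,255)),("yel",(20,120,120),(32,255,255)),("grn",(55,80,30),(85,255,255))):
        for a,c,m in comps(im,lo,hi,r):
            h=cv2.convexHull(np.argwhere(m)[:,::-1].astype(np.int32))
            ap=cv2.approxPolyDP(h,3,True)[:,0].tolist()
            print(n,nm,a,c,ap)
a=cv2.resize(t[105:240,190:380],None,fx=4,fy=4,interpolation=2)
b=cv2.resize(s[165:290,185:365],None,fx=4.2,fy=4.2,interpolation=2)
cv2.imwrite("pics/tc.png",a);cv2.imwrite("pics/sc.png",b)
E
```

```text
top red [342, 146, 5, 47, 170] [343.6 170.6] [[344, 192], [343, 146]]
top red [217, 218, 10, 9, 64] [221.6 221.9] [[226, 220], [223, 226], [217, 222], [219, 218]]
top yel [250, 134, 89, 67, 1981] [293.9 167.3] [[338, 146], [331, 200], [250, 187], [259, 134]]
top grn [205, 125, 55, 87, 2866] [232.7 167.2] [[258, 211], [207, 202], [206, 167], [216, 125], [250, 129], [257, 135]]
top grn [222, 144, 5, 5, 20] [224.1 145.9] [[226, 147], [222, 145]]
top grn [310, 150, 61, 77, 2140] [345.7 195.7] [[370, 153], [361, 225], [310, 219], [313, 200], [352, 151]]
top grn [262, 193, 48, 21, 637] [285.3 202.8] [[309, 202], [304, 213], [263, 207], [264, 193]]
scene red [221, 173, 7, 66, 153] [224.  204.2] [[227, 173], [221, 238]]
scene red [323, 203, 7, 5, 25] [325.8 205. ] [[329, 205], [323, 207], [324, 203]]
scene yel [226, 204, 80, 45, 1289] [267.3 226. ] [[305, 210], [302, 248], [226, 241], [235, 204]]
scene yel [326, 224, 16, 15, 182] [333.3 230.8] [[341, 233], [330, 238], [326, 228], [336, 224]]
scene grn [309, 213, 38, 43, 968] [326. 236.] [[345, 253], [330, 255], [310, 249], [314, 213], [343, 215]]
scene grn [195, 236, 13, 38, 270] [202.5 256.8] [[196, 273], [195, 257], [205, 236], [207, 273]]
scene grn [225, 250, 5, 8, 25] [226.9 253.2] [[228, 250], [225, 257]]
scene grn [249, 252, 7, 3, 8] [252.2 253. ] [[255, 253], [249, 253]]
scene grn [259, 253, 42, 7, 105] [282.6 256. ] [[300, 259], [259, 253]]
scene grn [220, 269, 7, 7, 23] [222.7 272.1] [[226, 269], [225, 275], [220, 274]]
scene grn [247, 274, 97, 13, 603] [302.7 279.7] [[343, 285], [316, 286], [247, 277], [321, 274]]
```

View pics/tc.png

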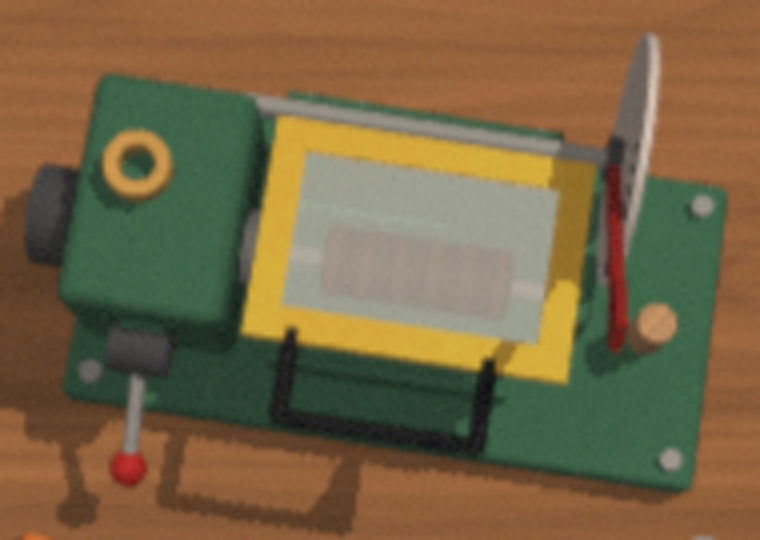

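View pics/sc.png

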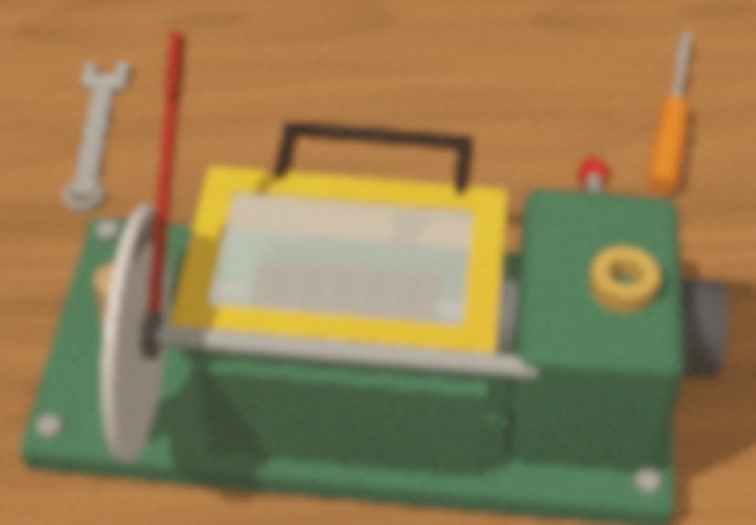

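```bash
cat >> h.py <<'E'
def R2(a):return np.array([[np.cos(a),-np.sin(a)],[np.sin(a),np.cos(a)]])
def W(P,p):  # winder->world
    p=np.asarray(p,float);return np.r_[P[:2]+R2(P[2])@p[:2],p[2]]
def L(P,p):
    return np.r_[R2(P[2]).T@(p[:2]-P[:2]),p[2]]
E
python3 - <<'E'
from h import *
from scipy.optimize import least_squares
obs=[("top",(250,187.5),(-70,97,139)),("top",(331.7,200.3),(-70,-117,139)),("top",(259,134),(80,97,139)),
("top",(361.5,226.5),(-115,-230,30)),("top",(371,152),(115,-230,30)),("top",(206.5,204.5),(-115,230,30)),
("scene",(235,205),(-70,-117,139)),("scene",(305.5,210),(-70,97,139)),("scene",(345.5,288),(115,230,30)),("scene",(190.5,275.5),(115,-230,30)),
("scene",(207.5,217.5),(-115,-230,30))]
wp=[plane(n,u,z[2]/1000)[:2] for n,u,z in obs]; mp=[np.array(z[:2])/1000 for *_,z in obs]
f=lambda P:np.concatenate([P[:2]+R2(P[2])@m-w for w,m in zip(wp,mp)])
r=least_squares(f,[.5,0,0],loss="soft_l1",f_scale=.004);P=r.x;print(P,(f(P).reshape(-1,2)*1000).round(1).tolist())
b,e=tri((221.8,222),(326,206.3));print("ball tri",b,e,"local",L(P,b))
def vp(n,uv,y): # ray with local plane y
    o,d=ray(n,uv);o,d=L(P,o),np.r_[R2(P[2]).T@d[:2],d[2]];return o+d*(y-o[1])/d[1]
t,e=tri((344.3,191.5),(226.8,173.5));print("tip tri",t,e,L(P,t))
# angle
c=L(P,t)-np.array([.085,-.128,.135]);print("idx ang",np.arctan2(c[2],-c[0]),np.hypot(c[0],c[2]))
# handle corners
for n,a,z in(("top",(258.7,208.5),.135),("top",(309.5,216),.135),("scene",(253.5,195.5),.135),("scene",(296.5,199),.135)):print("h",L(P,plane(n,a,z)).round(3))
for nm,l in(("ballnom",(-.085,.165,.105)),("handle",(-.12,0,.135)),("hinge",(.085,0,.135))):print(nm,W(P,l))
o,d=ray("top",(221.8,222));pv=W(P,(-.085,.165,.105))
for s in np.linspace(.8,1.1,4):pass
zs=np.linspace(.04,.13,19)
for z in zs:
    q=L(P,plane("top",(221.8,222),z))-np.array([-.085,.165,.105]);print(z.round(3),q.round(4),np.hypot(q[0],q[2]).round(4),np.arctan2(q[2],-q[0]).round(3))
np.save("P.npy",P)
E
```

```text
[ 0.65669307 -0.01914268 -0.13540026] [[0.7, 2.6], [3.2, 3.3], [4.4, 3.0], [1.0, -2.5], [7.7, -0.4], [3.9, 9.1], [-1.9, -2.4], [-0.9, -1.6], [-7.0, 3.0], [-11.4, -7.8], [-7.8, -7.9]]
ball tri [0.51658325 0.16649199 0.06717935] 0.004044737665767138 local [-0.1638857   0.16502263  0.06717935]
tip tri [ 0.56947414 -0.1399029   0.26056765] 0.002993949815143399 [-0.0701196  -0.13142836  0.26056765]
idx ang 0.6805003548393238 0.1995728548560768
h [-0.121  0.064  0.135]
h [-0.121 -0.069  0.135]
h [-0.12  -0.065  0.135]
h [-0.118  0.069  0.135]
ballnom [0.59474388 0.15582103 0.105     ]
handle [ 0.53779138 -0.00294425  0.135     ]
hinge [ 0.74091509 -0.03061657  0.135     ]
0.04 [-0.0766  0.0024 -0.065 ] 0.1005 -0.704
0.045 [-0.077   0.0016 -0.06  ] 0.0976 -0.662
0.05 [-0.0774  0.0008 -0.055 ] 0.095 -0.618
0.055 [-0.0778 -0.0001 -0.05  ] 0.0925 -0.571
0.06 [-0.0782 -0.0009 -0.045 ] 0.0902 -0.522
0.065 [-0.0786 -0.0017 -0.04  ] 0.0882 -0.471
0.07 [-0.079  -0.0025 -0.035 ] 0.0864 -0.417
0.075 [-0.0794 -0.0033 -0.03  ] 0.0849 -0.361
0.08 [-0.0798 -0.0041 -0.025 ] 0.0836 -0.304
0.085 [-0.0802 -0.0049 -0.02  ] 0.0827 -0.244
0.09 [-0.0806 -0.0057 -0.015 ] 0.082 -0.184
0.095 [-0.081  -0.0065 -0.01  ] 0.0816 -0.123
0.1 [-0.0814 -0.0073 -0.005 ] 0.0816 -0.061
0.105 [-0.0818 -0.0081 -0.    ] 0.0818 -0.0
0.11 [-0.0822 -0.0089  0.005 ] 0.0824 0.061
0.115 [-0.0826 -0.0098  0.01  ] 0.0832 0.12
0.12 [-0.083  -0.0106  0.015 ] 0.0844 0.179
0.125 [-0.0834 -0.0114  0.02  ] 0.0858 0.235
0.13 [-0.0838 -0.0122  0.025 ] 0.0875 0.29
```

```bash
cat >> h.py <<'E'
from scipy.spatial.transform import Rotation as Ro
def go(p,th,tilt=0):
    o=get_obs();w,x,y,z=o["eef_rot"];R=Ro.from_quat([x,y,z,w])
    T=np.array([[np.cos(th),np.sin(th),0],[np.sin(th),-np.cos(th),0],[0,0,-1]])
    print("at",o["eef_pos"].round(4),"F",o["wrist_force"].round(1),"dp",(R.inv().apply(np.array(p)-o["eef_pos"])/.25).round(3),"turn",np.round(np.degrees((R.inv()*Ro.from_matrix(T)).as_rotvec())/30,3))
E
python3 - <<'E'
from h import *
go((.139,-.557,.4),-.135); go((.517,.166,.4),-.135)
print(plane("top",(200,239),.02),plane("top",(460,253),.15))
E
```

```text
at [ 0.1394 -0.5573  0.194 ] F [-0.7  0.2  0.1] dp [-0.001 -0.003 -0.824] turn [-0.003 -0.     0.725]
at [ 0.1394 -0.5573  0.194 ] F [-0.7  0.2  0.1] dp [ 2.167 -2.442 -0.82 ] turn [-0.003 -0.     0.725]
[0.47211219 0.23157669 0.02      ] [ 0.43387301 -0.45486667  0.15      ]
```

Call:
arm_command:
  dp:
    - [0,0,-0.2]
    - [0,0,-0.4]
    - [0,0,-0.6]
    - [0,0,-0.8]
    - [0,0,-0.8]
  turn:
    - [0,0,0.2]
    - [0,0,0.4]
    - [0,0,0.6]
    - [0,0,0.73]
    - [0,0,0.73]
  jaw: [1,0.9,0.7,0.6,0.6]

```text
time_s: 0.72
eef_pos: [0.1395, -0.5595, 0.3998]
eef_rot: [0.004, 0.998, -0.069, 0.0]
wrist_force: [0.3, -0.5, -0.4]
opening: 0.597
grasp_force: 0.0
```

Run:
```python
from h import *
go((.517,.166,.4),-.135)
```

```text
at [ 0.1395 -0.5595  0.3998] F [ 0.3 -0.5 -0.4] dp [ 1.097 -3.082 -0.025] turn [ 0.016 -0.003 -0.005]
```

Call:
arm_command:
  dp:
    - [0.07,-0.2,0]
    - [0.14,-0.4,0]
    - [0.21,-0.6,0]
    - [0.28,-0.8,0]
    - [0.36,-1,0]
  turn:
    - [0,0,0]
    - [0,0,0]
    - [0,0,0]
    - [0,0,0]
    - [0,0,0]
  jaw: [0.6,0.6,0.6,0.6,0.6]

```text
time_s: 1.35
eef_pos: [0.263, -0.3206, 0.3932]
eef_rot: [-0.001, 0.998, -0.069, -0.0]
wrist_force: [0.8, -0.3, -0.4]
opening: 0.601
grasp_force: 0.0
```

Call:
arm_command:
  dp:
    - [0.07,-0.2,0]
    - [0.14,-0.4,0]
    - [0.21,-0.6,0]
    - [0.28,-0.8,0]
    - [0.36,-1,0]
  turn:
    - [0,0,0]
    - [0,0,0]
    - [0,0,0]
    - [0,0,0]
    - [0,0,0]
  jaw: [0.6,0.6,0.6,0.6,0.6]

```text
time_s: 1.98
eef_pos: [0.3863, -0.0854, 0.3935]
eef_rot: [-0.0, 0.998, -0.069, -0.001]
wrist_force: [0.6, -0.7, -0.5]
opening: 0.598
grasp_force: 0.0
```

Call:
arm_command:
  dp:
    - [0.07,-0.2,0]
    - [0.14,-0.4,0]
    - [0.21,-0.6,0]
    - [0.28,-0.8,0]
    - [0.36,-1,0]
  turn:
    - [0,0,0]
    - [0,0,0]
    - [0,0,0]
    - [0,0,0]
    - [0,0,0]
  jaw: [0.6,0.6,0.6,0.6,0.6]

```text
time_s: 2.6
eef_pos: [0.5096, 0.1499, 0.3932]
eef_rot: [0.0, 0.998, -0.068, -0.001]
wrist_force: [0.9, -1.1, -0.2]
opening: 0.601
grasp_force: 0.0
```

Run:
```python
from h import *
go((.517,.166,.25),-.135)
```

```text
at [0.5096 0.1499 0.3932] F [ 0.9 -1.1 -0.2] dp [ 0.022 -0.068  0.573] turn [ 0.001  0.004 -0.003]
```

Move above the ball, then check with the wrist camera.

Call:
arm_command:
  dp:
    - [0.02,-0.05,0.2]
    - [0.02,-0.05,0.4]
    - [0.02,-0.05,0.55]
    - [0.02,-0.05,0.55]
  turn:
    - [0,0,0]
    - [0,0,0]
    - [0,0,0]
    - [0,0,0]
  jaw: [0.6,0.6,0.6,0.6]

```text
time_s: 3.1
eef_pos: [0.5132, 0.1596, 0.2526]
eef_rot: [0.001, 0.998, -0.068, -0.005]
wrist_force: [-0.4, 0.1, -0.4]
opening: 0.599
grasp_force: 0.0
```

```bash
cat >> h.py <<'E'
def wray(uv,o):
    c=get_calibration("wrist");p=cv2.undistortPoints(np.array([[uv]],float),c["camera_matrix"],np.array([c["k1"],0,0,0.]))[0,0]
    w,x,y,z=o["eef_rot"];R=Ro.from_quat([x,y,z,w]).as_matrix();M=c["mount"]
    d=R@M[:3,:3]@np.r_[p,1];return o["eef_pos"]+R@M[:3,3],d/np.linalg.norm(d)
E
python3 - <<'E'
from h import *
o=get_obs();im=camera("wrist");cv2.imwrite("pics/w1.png",im);P=np.load("P.npy")
for a,c,m in comps(im,(0,130,70),(7,255,255),(0,0,560,420),40):
    s,d=wray(c,o)
    print(a,c,[(z,L(P,s+d*(z-s[2])/d[2]).round(4)) for z in(.06,.068,.075)])
go((.517,.166,.047),-.135)
E
```

```text
[266, 169, 22, 20, 314] [276.3 178.8] [(0.06, array([-0.1639,  0.1657,  0.06  ])), (0.068, array([-0.1621,  0.1656,  0.068 ])), (0.075, array([-0.1605,  0.1654,  0.075 ]))]
at [0.515  0.1597 0.2557] F [ 1.  -0.2  1.4] dp [ 0.008 -0.027  0.835] turn [ 0.002  0.008 -0.004]
```

View pics/w1.png

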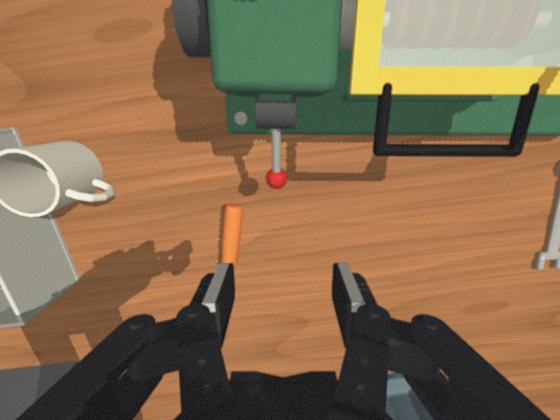

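The wrist picture shows the ball at (276,179), which agrees with the triangulated point. The fingers straddle a clear path, with the screwdriver to one side.

Call:
arm_command:
  dp:
    - [0.01,-0.025,0.2]
    - [0.01,-0.025,0.4]
    - [0.01,-0.025,0.6]
    - [0.01,-0.025,0.82]
    - [0.01,-0.025,0.82]
  turn:
    - [0,0,0]
    - [0,0,0]
    - [0,0,0]
    - [0,0,0]
    - [0,0,0]
  jaw: [0.6,0.6,0.6,0.6,0.6]

```text
time_s: 3.78
eef_pos: [0.5172, 0.1652, 0.0501]
eef_rot: [0.001, 0.998, -0.069, -0.003]
wrist_force: [-0.5, -0.5, -0.0]
opening: 0.6
grasp_force: 0.0
```

Call:
arm_command:
  dp:
    - [0,0,0]
    - [0,0,0]
    - [0,0,0]
    - [0,0,0]
    - [0,0,0]
  turn:
    - [0,0,0]
    - [0,0,0]
    - [0,0,0]
    - [0,0,0]
    - [0,0,0]
  jaw: [0.5,0.3,0.2,0.2,0.2]

```text
time_s: 4.4
eef_pos: [0.5197, 0.1657, 0.0526]
eef_rot: [-0.0, 0.998, -0.069, 0.0]
wrist_force: [-0.3, 1.0, 0.3]
opening: 0.202
grasp_force: 0.0
```

Run:
```python
from h import *
P=np.load("P.npy");o=get_obs();print(o["opening"],o["grasp_force"],o["wrist_force"],L(P,o["eef_pos"]))
for a in(-.437,-.2,0,.2,.45,.7,.75):print(a,(np.array([-.085*np.cos(a)+.085*np.cos(.437),.085*np.sin(a)+.085*np.sin(.437)])/.25).round(3))
```

```text
0.20150082415557038 0.0 [-0.30347741  1.0070399   0.26787994] [-0.16067369  0.16461339  0.05263485]
-0.437 [0. 0.]
-0.2 [-0.025  0.076]
0 [-0.032  0.144]
0.2 [-0.025  0.211]
0.45 [0.002 0.292]
0.7 [0.048 0.363]
0.75 [0.059 0.376]
```

Run:
```python
from h import *
im=camera("wrist");cv2.imwrite("pics/w2.png",im[120:420,130:430])
im=camera("top");print([(a,c) for a,c,m in comps(im,(0,130,70),(7,255,255),(190,100,385,240))])
```

```text
[([342, 146, 5, 47, 170], array([343.6, 170.6]))]
```

View pics/w2.png

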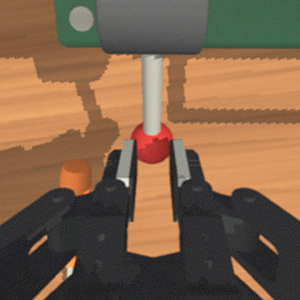

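Run:
```python
from h import *
P=np.load("P.npy");o=get_obs();print(o["eef_pos"],L(P,o["eef_pos"]))
im=cv2.imread("pics/w2.png")
for a,c,m in comps(im,(0,130,50),(7,255,255),(100,100,200,200)):
    print(a,c)
    s,d=wray((c[0]+130,c[1]+120),o)
    for z in np.arange(.035,.075,.004):
        q=L(P,s+d*(z-s[2])/d[2]);v=q-[-.085,.165,.105];print(z.round(3),q.round(4),np.hypot(v[0],v[2]).round(4),np.arctan2(v[2],-v[0]).round(3))
```

```text
[0.51951698 0.16559891 0.05233169] [-0.16085826  0.16453374  0.05233169]
[131, 123, 42, 41, 1115] [152.2 144.4]
0.035 [-0.1819  0.1652  0.035 ] 0.1195 -0.626
0.039 [-0.1797  0.1652  0.039 ] 0.1155 -0.609
0.043 [-0.1776  0.1652  0.043 ] 0.1114 -0.59
0.047 [-0.1754  0.1652  0.047 ] 0.1074 -0.57
0.051 [-0.1732  0.1652  0.051 ] 0.1034 -0.549
0.055 [-0.1711  0.1652  0.055 ] 0.0995 -0.526
0.059 [-0.1689  0.1651  0.059 ] 0.0957 -0.502
0.063 [-0.1667  0.1651  0.063 ] 0.0919 -0.475
0.067 [-0.1646  0.1651  0.067 ] 0.0882 -0.446
0.071 [-0.1624  0.1651  0.071 ] 0.0845 -0.414
```

The ball sits at the grasp point (crop (152,143)). The jaw value isn't linear in millimetres, so I'll close fully.

Call:
arm_command:
  dp:
    - [0,0,0]
    - [0,0,0]
    - [0,0,0]
    - [0,0,0]
  turn:
    - [0,0,0]
    - [0,0,0]
    - [0,0,0]
    - [0,0,0]
  jaw: [0.1,0,0,0]

```text
time_s: 5.0
eef_pos: [0.5195, 0.1656, 0.0523]
eef_rot: [0.0, 0.998, -0.069, -0.0]
wrist_force: [0.6, 0.1, -0.0]
opening: -0.0
grasp_force: 0.0
```

Run:
```python
from h import *
P=np.load("P.npy");o=get_obs();print(o["opening"],o["grasp_force"],o["wrist_force"],L(P,o["eef_pos"]))
cv2.imwrite("pics/w3.png",camera("wrist")[120:420,130:430])
```

```text
-0.0003442565547912748 0.0 [ 0.6272206   0.1259855  -0.01214128] [-0.16082868  0.16454664  0.05225394]
```

View pics/w3.png

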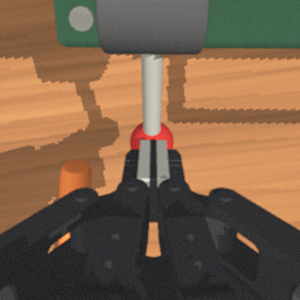

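With the jaw shut, the pads end above the ball: the finger end at crop (152,138) covers the ball's lower half and nothing was gripped. From the pixel scale, the real finger ends look about 30 mm short of the reported TCP. I'll reopen, go 30 mm lower, which is safe either way, and close again.

Call:
arm_command:
  dp:
    - [0,0,0]
    - [0,0,0]
    - [0,0,0.04]
    - [0,0,0.08]
    - [0,0,0.12]
  turn:
    - [0,0,0]
    - [0,0,0]
    - [0,0,0]
    - [0,0,0]
    - [0,0,0]
  jaw: [0.6,0.6,0.6,0.6,0.6]

```text
time_s: 5.68
eef_pos: [0.5191, 0.1656, 0.0212]
eef_rot: [0.0, 0.998, -0.069, -0.0]
wrist_force: [-0.4, 0.3, -0.5]
opening: 0.597
grasp_force: 0.0
```

Call:
arm_command:
  dp:
    - [0,0,0]
    - [0,0,0]
    - [0,0,0]
    - [0,0,0]
    - [0,0,0]
  turn:
    - [0,0,0]
    - [0,0,0]
    - [0,0,0]
    - [0,0,0]
    - [0,0,0]
  jaw: [0.3,0,0,0,0]

```text
time_s: 6.3
eef_pos: [0.5191, 0.1666, 0.0221]
eef_rot: [-0.001, 0.998, -0.069, -0.0]
wrist_force: [-1.1, 5.9, -3.6]
opening: 0.271
grasp_force: 58.9
```

Run:
```python
from h import *
P=np.load("P.npy");o=get_obs();print(o["opening"],o["grasp_force"],o["wrist_force"],L(P,o["eef_pos"]))
a=cv2.resize(camera("wrist")[170:400,180:390],None,fx=1.7,fy=1.7);b=cv2.resize(camera("scene")[130:230,260:380],(440,391))
cv2.imwrite("pics/w4.png",np.hstack([a,b]))
```

```text
0.2713793177792821 58.85824799537659 [-1.10191698  5.91133444 -3.63650658] [-0.16144639  0.16544578  0.02213267]
```

View pics/w4.png

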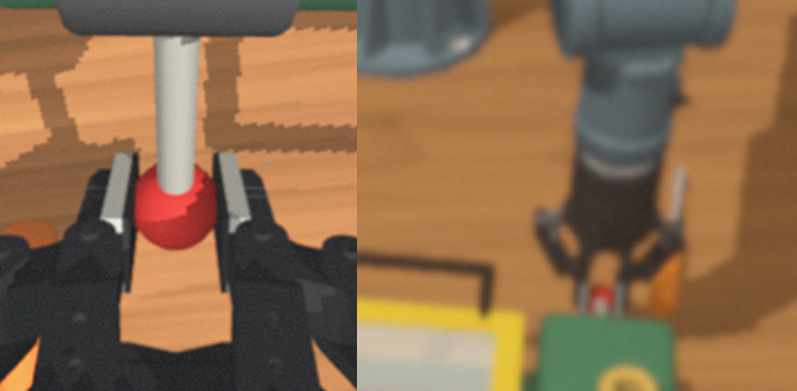

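The ball is gripped (59 N, opening 0.27) and sits between the pads. Now I'll raise it along the arc.

Call:
arm_command:
  dp:
    - [-0.015,0,-0.038]
    - [-0.025,0,-0.076]
    - [-0.03,0,-0.11]
    - [-0.032,0,-0.144]
    - [-0.03,0,-0.178]
  turn:
    - [0,0,0]
    - [0,0,0]
    - [0,0,0]
    - [0,0,0]
    - [0,0,0]
  jaw: [0,0,0,0,0]

```text
time_s: 7.02
eef_pos: [0.5139, 0.1673, 0.0676]
eef_rot: [-0.001, 0.998, -0.069, 0.002]
wrist_force: [9.7, 4.7, -6.2]
opening: 0.265
grasp_force: 59.2
```

Call:
arm_command:
  dp:
    - [0.005,0,-0.033]
    - [0.015,0,-0.07]
    - [0.03,0,-0.114]
    - [0.05,0,-0.15]
    - [0.078,0,-0.185]
  turn:
    - [0,0,0]
    - [0,0,0]
    - [0,0,0]
    - [0,0,0]
    - [0,0,0]
  jaw: [0,0,0,0,0]

```text
time_s: 7.65
eef_pos: [0.5316, 0.1643, 0.1138]
eef_rot: [-0.0, 0.998, -0.069, 0.0]
wrist_force: [0.8, -0.2, 0.2]
opening: 0.085
grasp_force: 0.0
```

Call:
arm_command:
  dp:
    - [0.005,0,-0.012]
    - [0.01,0,-0.02]
    - [0.01,0,-0.02]
  turn:
    - [0,0,0]
    - [0,0,0]
    - [0,0,0]
  jaw: [0,0,0]

```text
time_s: 8.02
eef_pos: [0.5338, 0.1634, 0.118]
eef_rot: [0.0, 0.998, -0.069, -0.0]
wrist_force: [0.0, 0.3, 0.3]
opening: 0.003
grasp_force: 0.0
```

```bash
cat > ball.py <<'E'
from h import *
P=np.load("P.npy");o=get_obs();print(o["opening"].round(3),o["grasp_force"].round(1),o["wrist_force"].round(1),L(P,o["eef_pos"]).round(4))
o=get_obs();im=camera("wrist");t=camera("top")
for a,c,m in comps(im,(0,130,50),(7,255,255),(200,140,380,330),40):
    s,d=wray(c,o);print("w",a,c)
    for z in np.arange(.13,.185,.006):
        q=L(P,s+d*(z-s[2])/d[2]);v=q-[-.085,.165,.105];print(z.round(3),q.round(4),np.hypot(v[0],v[2]).round(4),np.arctan2(v[2],-v[0]).round(3))
print([(a,c) for a,c,m in comps(t,(0,130,70),(7,255,255),(190,150,250,260),4)])
E
python3 ball.py
```

```text
Traceback (most recent call last):
  File "ball.py", line 2, in <module>
    P=np.load("P.npy");o=get_obs();print(o["opening"].round(3),o["grasp_force"].round(1),o["wrist_force"].round(1),L(P,o["eef_pos"]).round(4))
                                         ^^^^^^^^^^^^^^^^^^
AttributeError: 'float' object has no attribute 'round'
```

```bash
sed -i 's/o\["opening"\].round(3),o\["grasp_force"\].round(1)/o["opening"],o["grasp_force"]/; s/(.13,.185,.006)/(.07,.17,.008)/' ball.py; sed -i 's/^print(\[/cv2.imwrite("pics\/w5.png",im);print([/' ball.py; python3 ball.py
```

```text
0.0029636132949616423 0.0 [0.  0.3 0.3] [-0.1464  0.1643  0.118 ]
[]
```

View pics/w5.png

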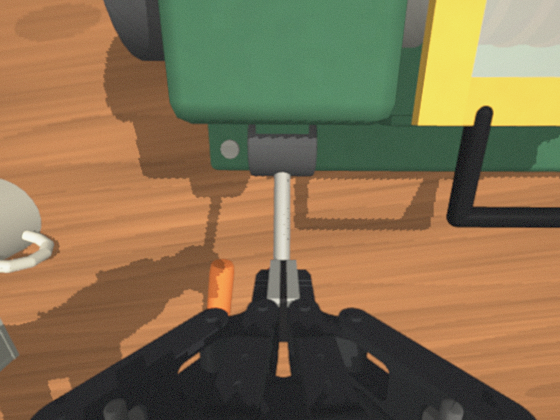

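The picture shows the shut fingers above the lever (rod at about (283,215)). The ball is hidden beneath them because it slipped out as it was held too near the pad tips. I'll lift, find it again and grip deeper.

Call:
arm_command:
  dp:
    - [0,0,0]
    - [0,0,-0.15]
    - [-0.05,0,-0.3]
    - [-0.05,0,-0.4]
    - [-0.05,0,-0.4]
  turn:
    - [0,0,0]
    - [0,0,0]
    - [0,0,0]
    - [0,0,0]
    - [0,0,0]
  jaw: [0.6,0.6,0.6,0.6,0.6]

```text
time_s: 8.75
eef_pos: [0.5229, 0.1656, 0.2203]
eef_rot: [-0.0, 0.998, -0.069, 0.002]
wrist_force: [0.9, -0.2, -0.1]
opening: 0.598
grasp_force: 0.0
```

```bash
sed -i 's/(200,140,380,330)/(150,80,420,400)/;s/w5/w6/' ball.py; python3 ball.py
python3 - <<'E'
from h import *
im=cv2.imread("pics/w6.png")
print([(a,c) for a,c,m in comps(camera("scene"),(0,130,70),(7,255,255),(300,150,360,240),4)])
# jaw pads: grey low-saturation components in lower half
g=comps(im,(1,0,110),(179,60,255),(200,230,380,340),60)
print([(a,c) for a,c,m in g])
E
```

```text
0.5975992463251294 0.0 [ 0.9 -0.2 -0.1] [-0.1575  0.165   0.2203]
w [269, 201, 28, 27, 605] [282.6 213.6]
0.07 [-0.1841  0.1656  0.07  ] 0.1051 -0.339
0.078 [-0.1814  0.1656  0.078 ] 0.1002 -0.273
0.086 [-0.1788  0.1656  0.086 ] 0.0957 -0.2
0.094 [-0.1761  0.1656  0.094 ] 0.0917 -0.12
0.102 [-0.1734  0.1656  0.102 ] 0.0884 -0.034
0.11 [-0.1707  0.1655  0.11  ] 0.0858 0.058
0.118 [-0.168   0.1655  0.118 ] 0.084 0.155
0.126 [-0.1653  0.1655  0.126 ] 0.083 0.256
0.134 [-0.1626  0.1655  0.134 ] 0.0828 0.358
0.142 [-0.1599  0.1655  0.142 ] 0.0835 0.459
0.15 [-0.1572  0.1654  0.15  ] 0.0851 0.557
0.158 [-0.1545  0.1654  0.158 ] 0.0874 0.651
0.166 [-0.1518  0.1654  0.166 ] 0.0905 0.74
[([218, 217, 5, 7, 24], array([219.9, 219.6]))]
[([325, 187, 7, 7, 37], array([328. , 190.3]))]
[([202, 263, 26, 50, 500], array([214.6, 287.3])), ([338, 263, 27, 49, 469], array([350.9, 285.9]))]
```

Run:
```python
from h import *
P=np.load("P.npy");o=get_obs();o1,d1=wray((282.6,213.6),o);o2,d2=ray("scene",(328,190.3))
s=np.linalg.lstsq(np.c_[d1,-d2],o2-o1,rcond=None)[0];p,q=o1+s[0]*d1,o2+s[1]*d2
b=(p+q)/2;l=L(P,b);v=l-[-.085,.165,.105];print(b,l,np.linalg.norm(p-q),np.hypot(v[0],v[2]),np.arctan2(v[2],-v[0]),s[0])
# pad tip: visible top row 263 at jaw .6, x half-gap; range if pad front edge at tool x=+.011
c=get_calibration("wrist");M=c["mount"];w,x,y,z=o["eef_rot"];R=Ro.from_quat([x,y,z,w]).as_matrix()
for u in((202,263),(364,263)):
    s,d=wray(u,o);s,d=R.T@(s-o["eef_pos"]),R.T@d;k=(.011-s[0])/d[0];print("tip",s+d*k)
for k in np.linspace(.35,.7,6):print(k)
go(b+[0,0,-.055],-.135)
```

```text
[0.51905919 0.1663697  0.14126483] [-0.16141591  0.16523569  0.14126483] 0.0011039527522213003 0.0845844533973725 0.44309885923965714 0.26814267002991515
tip [ 0.011      -0.04158665 -0.04035038]
tip [ 0.011       0.04138106 -0.04030804]
0.35
0.42
0.49
0.5599999999999999
0.6299999999999999
0.7
at [0.5208 0.1652 0.2165] F [-0.7 -0.3 -0.1] dp [-0.006 -0.004  0.521] turn [ 0.001  0.004 -0.005]
```

The ball is now at angle +0.44 (radius 84.6 mm, ray gap 1 mm). The finger tips measure about 35-40 mm short of the reported TCP, so I'll grip with the TCP 62 mm below the ball centre.

Call:
arm_command:
  dp:
    - [-0.005,-0.004,0.2]
    - [-0.005,-0.004,0.4]
    - [-0.005,-0.004,0.5]
    - [-0.005,-0.004,0.55]
    - [-0.005,-0.004,0.55]
  turn:
    - [0,0,0]
    - [0,0,0]
    - [0,0,0]
    - [0,0,0]
    - [0,0,0]
  jaw: [0.6,0.6,0.6,0.6,0.6]

```text
time_s: 9.52
eef_pos: [0.5196, 0.1664, 0.0793]
eef_rot: [0.0, 0.998, -0.069, -0.001]
wrist_force: [0.1, -0.1, 0.2]
opening: 0.602
grasp_force: 0.0
```

Call:
arm_command:
  dp:
    - [0,0,0]
    - [0,0,0]
    - [0,0,0]
    - [0,0,0]
    - [0,0,0]
  turn:
    - [0,0,0]
    - [0,0,0]
    - [0,0,0]
    - [0,0,0]
    - [0,0,0]
  jaw: [0.3,0,0,0,0]

```text
time_s: 10.15
eef_pos: [0.5209, 0.1664, 0.0809]
eef_rot: [-0.0, 0.998, -0.069, 0.001]
wrist_force: [1.3, -1.3, 1.8]
opening: 0.269
grasp_force: 58.6
```

Call:
arm_command:
  dp:
    - [0.009,0,-0.02]
    - [0.02,0,-0.04]
    - [0.034,0,-0.058]
    - [0.047,0,-0.073]
    - [0.054,0,-0.081]
  turn:
    - [0,0,0]
    - [0,0,0]
    - [0,0,0]
    - [0,0,0]
    - [0,0,0]
  jaw: [0,0,0,0,0]

```text
time_s: 10.78
eef_pos: [0.5328, 0.1647, 0.1006]
eef_rot: [0.0, 0.998, -0.069, -0.001]
wrist_force: [-4.3, -1.6, -3.9]
opening: 0.264
grasp_force: 59.0
```

```bash
cat > ball2.py <<'E'
from h import *
P=np.load("P.npy");o=get_obs();print(o["opening"],o["grasp_force"],o["wrist_force"].round(1),L(P,o["eef_pos"]).round(4))
im=camera("wrist");sc=camera("scene")
A=comps(im,(0,130,50),(7,255,255),(150,80,420,400),40);B=comps(sc,(0,130,70),(7,255,255),(300,150,360,240),4)
print([(a,c) for a,c,m in A],[(a,c) for a,c,m in B])
if A and B:
    o1,d1=wray(A[0][1],o);o2,d2=ray("scene",B[0][1])
    s=np.linalg.lstsq(np.c_[d1,-d2],o2-o1,rcond=None)[0];p,q=o1+s[0]*d1,o2+s[1]*d2
    b=(p+q)/2;l=L(P,b);v=l-[-.085,.165,.105];print(b,l,np.linalg.norm(p-q),np.hypot(v[0],v[2]),np.arctan2(v[2],-v[0]))
E
python3 ball2.py
```

```text
0.2642433898401741 59.04839515686035 [-4.3 -1.6 -3.9] [-0.1476  0.1654  0.1006]
[([257, 279, 52, 55, 2352], array([282.8, 305.2]))] [([326, 186, 7, 6, 39], array([328.9, 188.7]))]
[0.53333182 0.16524153 0.16121538] [-0.14712163  0.16604446  0.16121538] 0.0008376091565363429 0.08378105888559402 0.7355291468005521
```

Call:
arm_command:
  dp:
    - [0.01,0,-0.012]
    - [0.016,0,-0.02]
    - [0.016,0,-0.02]
  turn:
    - [0,0,0]
    - [0,0,0]
    - [0,0,0]
  jaw: [0,0,0]

```text
time_s: 11.25
eef_pos: [0.535, 0.1643, 0.1032]
eef_rot: [0.0, 0.998, -0.069, -0.003]
wrist_force: [-4.9, 1.4, -15.6]
opening: 0.264
grasp_force: 59.9
```

```bash
python3 ball2.py
```

```text
0.2639111240196092 59.92417395114899 [ -4.9   1.4 -15.6] [-0.1453  0.1653  0.1032]
[([257, 279, 52, 55, 2332], array([282.7, 305.8]))] [([326, 186, 7, 6, 41], array([328.9, 188.6]))]
[0.53467375 0.16495358 0.16282819] [-0.14575311  0.16594029  0.16282819] 0.0006831024757174142 0.08387514085083236 0.7607372199824768
```

Force rises to 16 N with almost no motion, so the lever is on its stop. I'll release and lift.

Call:
arm_command:
  dp:
    - [0,0,0]
    - [0,0,0]
    - [0,0,0]
    - [0,0,-0.2]
    - [0,0,-0.4]
  turn:
    - [0,0,0]
    - [0,0,0]
    - [0,0,0]
    - [0,0,0]
    - [0,0,0]
  jaw: [0.6,0.6,0.6,0.6,0.6]

```text
time_s: 11.98
eef_pos: [0.5381, 0.164, 0.2074]
eef_rot: [-0.0, 0.998, -0.069, 0.0]
wrist_force: [0.4, -0.1, 0.1]
opening: 0.604
grasp_force: 0.0
```

Call:
arm_command:
  dp:
    - [-0.1,0,-0.2]
    - [-0.2,0,-0.4]
    - [-0.25,0,-0.5]
    - [-0.25,0,-0.5]
  turn:
    - [0,0,0]
    - [0,0,0]
    - [0,0,0]
    - [0,0,0]
  jaw: [0.6,0.6,0.6,0.6]

```text
time_s: 12.48
eef_pos: [0.4771, 0.173, 0.3344]
eef_rot: [-0.001, 0.998, -0.068, 0.004]
wrist_force: [0.3, -0.1, -1.5]
opening: 0.601
grasp_force: 0.0
```

```bash
python3 ball2.py
python3 - <<'E'
from h import *
P=np.load("P.npy");go(W(P,(-.12,0,.28)),-.135+np.pi/2)
E
```

```text
0.6011562482266358 0.0 [ 0.3 -0.1 -1.5] [-0.2039  0.1662  0.3344]
[([274, 128, 22, 23, 403], array([284.3, 138.5]))] [([326, 185, 7, 7, 39], array([328.9, 188.3]))]
[0.53279382 0.16491772 0.16231946] [-0.14761099  0.16565099  0.16231946] 0.001338135394180953 0.08488613778096067 0.7413050630357099
at [0.4762 0.1725 0.3304] F [ 0.3 -0.2 -0.6] dp [0.34  0.662 0.202] turn [ 1.000e-03 -1.000e-03 -3.005e+00]
```

The lever stays up after release. Next I'll move over the handle and turn 90°.

Call:
arm_command:
  dp:
    - [0.06,0.14,0]
    - [0.13,0.28,0]
    - [0.2,0.42,0]
    - [0.27,0.56,0]
    - [0.34,0.66,0]
  turn:
    - [0,0,-0.2]
    - [0,0,-0.4]
    - [0,0,-0.6]
    - [0,0,-0.8]
    - [0,0,-1]
  jaw: [0.6,0.6,0.5,0.45,0.45]

```text
time_s: 13.2
eef_pos: [0.5375, -0.0043, 0.3283]
eef_rot: [-0.001, 0.981, 0.193, -0.002]
wrist_force: [0.0, 0.8, -0.6]
opening: 0.447
grasp_force: 0.0
```

Call:
arm_command:
  dp:
    - [0,0,0]
    - [0,0,0]
    - [0,0,0]
    - [0,0,0]
  turn:
    - [0,0,-0.3]
    - [0,0,-0.6]
    - [0,0,-0.9]
    - [0,0,-1]
  jaw: [0.45,0.45,0.45,0.45]

```text
time_s: 13.7
eef_pos: [0.5372, -0.0028, 0.3282]
eef_rot: [-0.001, 0.898, 0.44, -0.001]
wrist_force: [0.2, -0.2, -0.2]
opening: 0.449
grasp_force: 0.0
```

Call:
arm_command:
  dp:
    - [0,0,0]
    - [0,0,0]
    - [0,0,0]
    - [0,0,0]
    - [0,0,0]
  turn:
    - [0,0,-0.3]
    - [0,0,-0.6]
    - [0,0,-0.9]
    - [0,0,-1]
    - [0,0,-1]
  jaw: [0.45,0.45,0.45,0.45,0.45]

```text
time_s: 14.32
eef_pos: [0.5372, -0.0027, 0.3286]
eef_rot: [-0.001, 0.754, 0.656, -0.001]
wrist_force: [0.2, 0.8, 0.2]
opening: 0.45
grasp_force: 0.0
```

Run:
```python
from h import *
P=np.load("P.npy");o=get_obs();print(L(P,o["eef_pos"]));im=camera("wrist");cv2.imwrite("pics/w7.png",im)
go(W(P,(-.12,0,.2)),-.135+np.pi/2)
# where handle bar should appear: project; find dark bar pixels along a column profile
c=get_calibration("wrist");M=c["mount"];w,x,y,z=o["eef_rot"];R=Ro.from_quat([x,y,z,w]).as_matrix()
for l in((-.12,0.0,.135),(-.12,.065,.135),(-.12,-.065,.135),(-.07,0,.139)):
    X=np.linalg.inv(M)@np.r_[R.T@(W(P,l)-o["eef_pos"]),1];print(l,(c["camera_matrix"]@(X[:3]/X[2]))[:2].round(1))
g=cv2.cvtColor(im,cv2.COLOR_BGR2GRAY)
for r in range(60,260,20):
    row=g[r];d=np.flatnonzero(row<45);print(r,[ (int(k[0]),int(k[-1])) for k in np.split(d,np.flatnonzero(np.diff(d)>1)+1) if len(k)>4])
```

```text
[-1.20638786e-01  2.09122329e-04  3.28614467e-01]
at [ 0.5372 -0.0026  0.329 ] F [ 0.5 -0.   0.3] dp [-0.001  0.004  0.516] turn [-0.005 -0.    -0.008]
(-0.12, 0.0, 0.135) [282.6 180.9]
(-0.12, 0.065, 0.135) [282.5 127.2]
(-0.12, -0.065, 0.135) [282.8 229. ]
(-0.07, 0, 0.139) [322.8 181.6]
60 []
80 []
100 []
120 []
140 [(280, 288)]
160 [(280, 288)]
180 [(280, 284)]
200 [(280, 287)]
220 [(280, 286)]
240 []
```

The bar shows at column 284 against a predicted 282.6, so it agrees within 2 mm. I'll descend around the bar with the jaw partly open.

Call:
arm_command:
  dp:
    - [0,0.009,0.2]
    - [0,0.009,0.4]
    - [0,0.009,0.6]
    - [0,0.009,0.7]
  turn:
    - [0,0,0]
    - [0,0,0]
    - [0,0,0]
    - [0,0,0]
  jaw: [0.45,0.45,0.45,0.45]

```text
time_s: 14.88
eef_pos: [0.5374, -0.0023, 0.1517]
eef_rot: [-0.002, 0.754, 0.656, -0.002]
wrist_force: [-0.4, -0.3, 0.5]
opening: 0.446
grasp_force: 0.0
```

Call:
arm_command:
  dp:
    - [0,0,0.08]
    - [0,0,0.16]
    - [0,0,0.24]
    - [0,0,0.3]
    - [0,0,0.3]
  turn:
    - [0,0,0]
    - [0,0,0]
    - [0,0,0]
    - [0,0,0]
    - [0,0,0]
  jaw: [0.45,0.45,0.45,0.45,0.45]

```text
time_s: 15.5
eef_pos: [0.5385, -0.0025, 0.0792]
eef_rot: [-0.001, 0.754, 0.657, -0.001]
wrist_force: [-0.4, -0.2, 0.3]
opening: 0.449
grasp_force: 0.0
```

Call:
arm_command:
  dp:
    - [0,0,0]
    - [0,0,0]
    - [0,0,0]
    - [0,0,0]
    - [0,0,0]
  turn:
    - [0,0,0]
    - [0,0,0]
    - [0,0,0]
    - [0,0,0]
    - [0,0,0]
  jaw: [0.3,0.1,0,0,0]

```text
time_s: 16.12
eef_pos: [0.5366, -0.0023, 0.0813]
eef_rot: [-0.002, 0.754, 0.657, -0.002]
wrist_force: [-13.2, 0.6, 9.9]
opening: 0.114
grasp_force: 58.5
```

Run:
```python
from h import *
P=np.load("P.npy");o=get_obs();print(L(P,o["eef_pos"]),o["opening"],o["grasp_force"],o["wrist_force"])
for a in(.1,.2,.3,.4,.5,.6,.68):print(a,(np.array([.205*(1-np.cos(a)),.205*np.sin(a)])/.25).round(3))
```

```text
[-0.12124438  0.00052509  0.08129934] 0.11378501950020438 58.49893569946289 [-13.22823844   0.6248287    9.91489742]
0.1 [0.004 0.082]
0.2 [0.016 0.163]
0.3 [0.037 0.242]
0.4 [0.065 0.319]
0.5 [0.1   0.393]
0.6 [0.143 0.463]
0.68 [0.182 0.516]
```

Call:
arm_command:
  dp:
    - [0,-0.006,-0.041]
    - [0,-0.004,-0.082]
    - [0,0.001,-0.122]
    - [0,0.008,-0.163]
    - [0,0.018,-0.203]
  turn:
    - [0,0,0]
    - [0,0,0]
    - [0,0,0]
    - [0,0,0]
    - [0,0,0]
  jaw: [0,0,0,0,0]

```text
time_s: 16.75
eef_pos: [0.5426, -0.0031, 0.1317]
eef_rot: [-0.001, 0.754, 0.657, -0.001]
wrist_force: [-9.6, -0.4, -1.1]
opening: 0.112
grasp_force: 58.5
```

Call:
arm_command:
  dp:
    - [0,0.013,-0.039]
    - [0,0.027,-0.078]
    - [0,0.041,-0.116]
    - [0,0.058,-0.153]
    - [0,0.076,-0.19]
  turn:
    - [0,0,0]
    - [0,0,0]
    - [0,0,0]
    - [0,0,0]
    - [0,0,0]
  jaw: [0,0,0,0,0]

```text
time_s: 17.38
eef_pos: [0.5599, -0.0056, 0.1794]
eef_rot: [-0.003, 0.754, 0.657, -0.003]
wrist_force: [-14.7, -1.2, 3.1]
opening: 0.113
grasp_force: 58.4
```

```bash
cat > g.py <<'E'
from h import *
import sys
P=np.load("P.npy");o=get_obs();l=L(P,o["eef_pos"]);print(l,o["opening"],o["grasp_force"],o["wrist_force"].round(1))
dx,dz=l[0]+.1212,l[2]-.0813
print("ang from dz",np.arcsin(dz/.205),"from dx",np.arccos(1-dx/.205))
t,s=camera("top"),camera("scene");cv2.imwrite(f"pics/t{sys.argv[1]}.png",t);cv2.imwrite(f"pics/s{sys.argv[1]}.png",s)
for n,im,r in(("top",t,(230,90,385,240)),("scene",s,(190,120,320,290))):
    for nm,lo,hi in(("red",(0,130,70),(7,255,255)),("yel",(20,120,120),(32,255,255))):
        for a,c,m in comps(im,lo,hi,r,60):
            h=cv2.convexHull(np.argwhere(m)[:,::-1].astype(np.int32));print(n,nm,a,c,cv2.approxPolyDP(h,2,True)[:,0].tolist())
E
python3 g.py 1
```

```text
[-0.09774312  0.00034586  0.17935756] 0.1134784725293164 58.41474652290344 [-14.7  -1.2   3.1]
ang from dz 0.49875158919264 from dx 0.48306329250063756
top red [342, 146, 5, 47, 170] [343.6 170.4] [[344, 192], [343, 146], [346, 177]]
top yel [327, 145, 12, 45, 284] [333.7 169.3] [[338, 145], [335, 189], [327, 187], [333, 146]]
scene red [221, 173, 7, 66, 154] [224.  204.4] [[226, 173], [221, 238]]
scene yel [225, 191, 82, 58, 1736] [267.5 219.1] [[306, 197], [302, 248], [225, 240], [232, 192]]
```

Call:
arm_command:
  dp:
    - [0,0.012,-0.03]
    - [0,0.028,-0.06]
    - [0,0.047,-0.09]
    - [0,0.068,-0.118]
    - [0,0.068,-0.118]
  turn:
    - [0,0,0]
    - [0,0,0]
    - [0,0,0]
    - [0,0,0]
    - [0,0,0]
  jaw: [0,0,0,0,0]

```text
time_s: 18.1
eef_pos: [0.5795, -0.0085, 0.2108]
eef_rot: [0.0, 0.754, 0.657, -0.0]
wrist_force: [-10.0, 0.3, 6.1]
opening: 0.112
grasp_force: 58.6
```

```bash
python3 g.py 2
python3 - <<'E'
from h import *
t,s=cv2.imread("pics/t2.png"),cv2.imread("pics/s2.png")
a=cv2.resize(t[130:215,300:360],None,fx=7,fy=7,interpolation=2);b=cv2.resize(s[165:250,205:265],None,fx=6,fy=7,interpolation=2)
cv2.imwrite("pics/c2.png",np.hstack([a[:,:430],b[:,:360]]))
E
```

```text
[-7.79189019e-02  1.46551057e-04  2.10781520e-01] 0.11237087960384652 58.64796280860901 [-10.    0.3   6.1]
ang from dz 0.6836373610526579 from dx 0.6618238380160429
top red [342, 146, 5, 47, 170] [343.6 170.2] [[344, 192], [343, 146], [346, 177]]
top yel [328, 147, 12, 35, 219] [334.7 168.3] [[338, 147], [338, 179], [328, 180]]
scene red [221, 173, 7, 66, 152] [224. 204.] [[227, 173], [221, 238]]
scene yel [225, 189, 83, 60, 1839] [266.5 217.7] [[306, 195], [302, 248], [225, 241], [231, 189]]
```

View pics/c2.png

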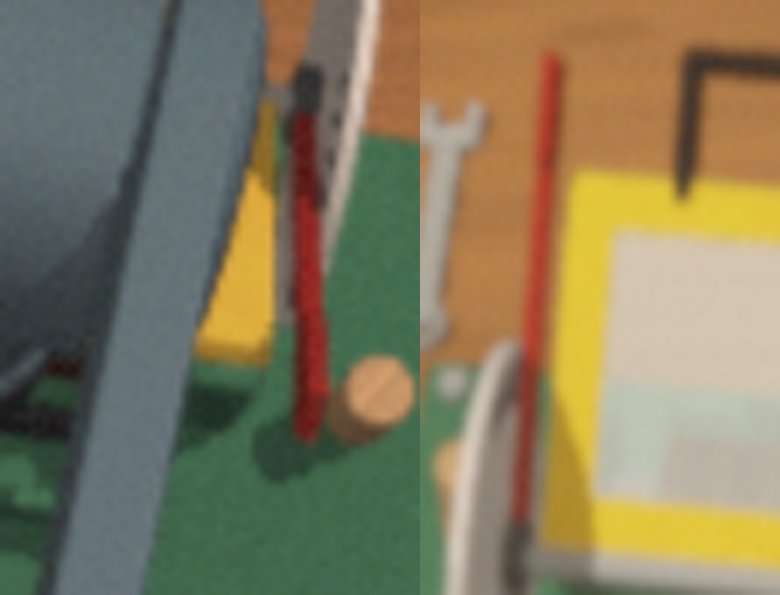

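The crop shows the guard's front-right corner at top (338.9,179.3) and scene (230.3,189.6), and the index tip end at top (344,192.4) and scene (227.2,172.9). The tip is 22 mm high, so I'll compare edge by edge against projected corners.

```bash
cat > pr.py <<'E'
from h import *
P=np.load("P.npy")
def proj(n,l):
    c=get_calibration(n);X=c["R"]@W(P,l)+c["t"]
    return cv2.projectPoints(X.reshape(1,3),np.zeros(3),np.zeros(3),c["camera_matrix"],np.array([c["k1"],0,0,0.]))[0][0,0]
def pt(phi,r,n,y): # r along arm, n along normal
    return np.array([.085-r*np.cos(phi)+n*np.sin(phi),y,.135+r*np.sin(phi)+n*np.cos(phi)])
if __name__=="__main__":
    print("closed guard corner",proj("top",pt(0,.155,.004,-.117)),"obs 331.7,200.3",proj("scene",pt(0,.155,.004,-.117)),"obs 235,205")
    for f in(.64,.68,.72,.76):
        print(f,"idx top lo/hi",proj("top",pt(f,.2,-.011,-.128)).round(1),proj("top",pt(f,.2,.011,-.128)).round(1),"scene",proj("scene",pt(f,.2,0,-.128)).round(1),proj("scene",pt(f,.2,.011,-.128)).round(1),
        "| grd top hi/lo",proj("top",pt(f,.155,.004,-.117)).round(1),proj("top",pt(f,.155,-.004,-.117)).round(1),"scene",proj("scene",pt(f,.155,.004,-.117)).round(1))
    im=cv2.imread("pics/t2.png")
    for x in(340,341,342,343,344,345,346):print(x,[int(v) for v in im[186:198,x,2].astype(int)-im[186:198,x,1]])
    print([ (r,np.flatnonzero(im[r,335:352,2].astype(int)-im[r,335:352,1]>50)+335) for r in range(148,194,5)])
E
python3 pr.py
```

```text
closed guard corner [330.42289738 199.07172822] obs 331.7,200.3 [234.21506562 204.57396328] obs 235,205
0.64 idx top lo/hi [340.5 197.4] [342.4 190.5] scene [228. 174.] [227.3 173.1] | grd top hi/lo [337.2 179.3] [336.6 181.8] scene [230.  189.6]
0.68 idx top lo/hi [341.2 195. ] [343.1 187.8] scene [227.5 173.4] [226.8 172.6] | grd top hi/lo [337.7 177.3] [337.1 179.9] scene [229.6 189.2]
0.72 idx top lo/hi [341.9 192.5] [343.8 184.9] scene [227.  172.9] [226.3 172.3] | grd top hi/lo [338.3 175.2] [337.6 177.9] scene [229.2 189. ]
0.76 idx top lo/hi [342.6 189.8] [344.6 182. ] scene [226.5 172.5] [225.7 172. ] | grd top hi/lo [338.8 173. ] [338.1 175.8] scene [228.8 188.9]
340 [-37, -37, -38, -30, -25, -24, -23, -27, -22, -26, -25, -25]
341 [-16, -16, -12, -10, -1, -5, -16, -25, -25, -26, -26, -27]
342 [32, 32, 42, 47, 50, 52, 16, -14, -24, -25, -27, -26]
343 [63, 69, 71, 76, 77, 72, 46, 0, -22, -26, -26, -30]
344 [81, 74, 76, 72, 82, 69, 52, 10, -23, -23, -32, -33]
345 [91, 73, 72, 73, 58, 25, 7, -16, -25, -25, -33, -38]
346 [74, 47, 34, 20, 6, -9, -19, -24, -24, -26, -34, -40]
[(148, array([342, 343, 344])), (153, array([342, 343, 344])), (158, array([342, 343, 344])), (163, array([342, 343, 344, 345])), (168, array([342, 343, 344, 345])), (173, array([342, 343, 344, 345])), (178, array([343, 344, 345, 346])), (183, array([343, 344, 345, 346])), (188, array([343, 344, 345])), (193, array([], dtype=int64))]
```

Comparing edges (after the 1.2 px bias seen at the shut corner), the index is at about 0.728 rad and the guard at about 0.668. I'll raise the guard about 0.06 rad more.

Call:
arm_command:
  dp:
    - [0,0.01,-0.013]
    - [0,0.02,-0.026]
    - [0,0.03,-0.038]
    - [0,0.03,-0.038]
    - [0,0.03,-0.038]
  turn:
    - [0,0,0]
    - [0,0,0]
    - [0,0,0]
    - [0,0,0]
    - [0,0,0]
  jaw: [0,0,0,0,0]

```text
time_s: 18.82
eef_pos: [0.5864, -0.0095, 0.2195]
eef_rot: [-0.0, 0.754, 0.657, -0.001]
wrist_force: [-9.2, -0.6, 2.2]
opening: 0.113
grasp_force: 58.7
```

```bash
python3 g.py 3
python3 - <<'E'
from h import *
T=np.mean([camera("top").astype(float) for _ in range(4)],0);np.save("T3.npy",T)
for n in("t2","t3"):
    im=cv2.imread(f"pics/{n}.png")
    for x in(335,336,337,338):print(n,x,im[172:186,x,2].tolist(),im[172:186,x,1].tolist())
# subpixel end rows of index (R-G half level)
D=T[...,2]-T[...,1]
for x in range(342,348):print(x,D[182:196,x].round().astype(int).tolist())
E
```

```text
[-7.09434229e-02  7.50470940e-05  2.19471507e-01] 0.11317013604550537 58.69366407394409 [-9.2 -0.6  2.2]
ang from dz 0.7396201468863036 from dx 0.7153770830501315
top red [342, 146, 5, 47, 169] [343.6 170.4] [[344, 192], [343, 146], [346, 177]]
top yel [329, 146, 11, 34, 214] [335.2 166.6] [[338, 179], [329, 177], [338, 146]]
scene red [221, 173, 7, 66, 153] [224.  204.1] [[227, 173], [221, 238]]
scene yel [225, 189, 83, 60, 1856] [266.4 217.5] [[307, 195], [302, 248], [225, 241], [230, 189]]
t2 335 [221, 221, 220, 221, 221, 221, 218, 193, 162, 135, 98, 69, 62, 54] [174, 172, 172, 174, 175, 176, 171, 149, 123, 109, 107, 108, 103, 87]
t2 336 [221, 220, 221, 220, 220, 219, 216, 188, 152, 136, 98, 70, 62, 58] [175, 172, 175, 172, 174, 171, 168, 145, 115, 109, 105, 104, 100, 91]
t2 337 [220, 221, 219, 220, 218, 215, 185, 156, 137, 129, 97, 69, 61, 62] [174, 175, 173, 174, 170, 168, 142, 121, 105, 104, 97, 96, 93, 99]
t2 338 [215, 215, 214, 214, 178, 175, 153, 130, 116, 105, 80, 71, 68, 66] [168, 168, 167, 169, 143, 145, 129, 112, 104, 108, 103, 105, 107, 105]
t3 335 [220, 221, 220, 218, 
[... 221 characters left out ...]
1, 96, 102, 104, 106, 101, 94]
t3 337 [221, 221, 219, 220, 212, 183, 164, 116, 70, 62, 60, 58, 60, 62] [172, 171, 170, 169, 161, 138, 125, 99, 91, 96, 95, 93, 94, 103]
t3 338 [217, 218, 219, 217, 211, 179, 160, 122, 79, 64, 59, 63, 60, 63] [168, 168, 171, 167, 163, 139, 126, 108, 102, 101, 101, 101, 101, 103]
342 [32, 34, 34, 33, 32, 34, 38, 46, 52, 51, 17, -16, -24, -24]
343 [66, 68, 66, 65, 63, 66, 69, 72, 76, 74, 45, -1, -22, -24]
344 [100, 101, 100, 98, 86, 76, 78, 77, 76, 69, 50, 9, -22, -26]
345 [102, 104, 108, 107, 90, 77, 73, 73, 57, 28, 5, -15, -24, -26]
346 [63, 67, 89, 100, 75, 48, 34, 22, 7, -9, -21, -24, -24, -28]
347 [-17, -15, -4, 15, 26, 27, 25, 22, 18, 6, -12, -24, -26, -27]
```

Run:
```python
from pr import *
im=cv2.imread("pics/top0.png")
for x in(326,328,329):print(x,im[194:207,x,2].tolist())
s=[proj("top",pt(0,.155,n,-.112)) for n in(.004,-.004)];print("pred closed at y-.112",s)
from scipy.optimize import brentq
for b in(0,.6,1.2,1.6):
    fg=brentq(lambda f:(proj("top",pt(f,.155,.004,-.112))[1]+proj("top",pt(f,.155,-.004,-.112))[1])/2+b-177.7,.4,1)
    fi=[brentq(lambda f:proj("top",pt(f,.2,n,-.128))[1]+b-v,.4,1.1) for n,v in((.011,186.2),(-.011,192.5))]
    print(b,fg,fi)
```

```text
326 [213, 211, 214, 213, 212, 189, 127, 74, 61, 60, 63, 63, 61]
328 [213, 213, 211, 214, 214, 205, 144, 84, 64, 63, 62, 62, 63]
329 [214, 214, 212, 213, 213, 209, 155, 92, 66, 59, 62, 65, 61]
pred closed at y-.112 [array([328.52471108, 198.79558526]), array([328.1369629 , 199.28815154])]
0 0.6914547393793575 [0.7025184832460633, 0.71989569409754]
0.6 0.7031213634447787 [0.7108783426976205, 0.7291298743903826]
1.2 0.7146565678411793 [0.7191708603385333, 0.7382650442304912]
1.6 0.7222766384896904 [0.7246629058346847, 0.7443020558725284]
```

Guard is about 0.71 and the index about 0.72. I'll nudge up by about 0.01 rad and settle, then check everything and hand in.

Call:
arm_command:
  dp:
    - [0,0.005,-0.006]
    - [0,0.005,-0.006]
    - [0,0.005,-0.006]
    - [0,0.005,-0.006]
  turn:
    - [0,0,0]
    - [0,0,0]
    - [0,0,0]
    - [0,0,0]
  jaw: [0,0,0,0]

```text
time_s: 19.62
eef_pos: [0.5876, -0.0096, 0.2208]
eef_rot: [-0.0, 0.754, 0.657, -0.001]
wrist_force: [-8.7, -0.4, 1.9]
opening: 0.113
grasp_force: 58.6
```

```bash
python3 g.py 4 | head -3
python3 - <<'E'
from h import *
im=cv2.imread("pics/t4.png");print([im[172:182,x,2].tolist() for x in(336,337)])
print([(a,c) for a,c,m in comps(im,(0,130,70),(7,255,255),(190,150,385,260),4)])
print([(a,c) for a,c,m in comps(cv2.imread("pics/s4.png"),(0,130,70),(7,255,255),(190,150,360,240),4)])
E
```

```text
[-6.97802904e-02  8.79610933e-05  2.20822351e-01] 0.1128962581422356 58.642017245292664 [-8.7 -0.4  1.9]
ang from dz 0.7485769411076449 from dx 0.7239849553316442
top red [342, 147, 5, 46, 167] [343.6 170.6] [[344, 192], [342, 147], [346, 177]]
[[220, 222, 219, 217, 189, 166, 143, 94, 63, 63], [221, 222, 220, 219, 194, 173, 159, 106, 63, 57]]
[([342, 150, 5, 43, 158], array([343.7, 171.8])), ([212, 208, 11, 10, 81], array([217. , 212.6]))]
[([221, 173, 7, 66, 155], array([224. , 203.7])), ([326, 186, 7, 6, 33], array([328.9, 188.6]))]
```

```bash
python3 -c "
from bench import *
print(hand_in())"
```

```text
the job is handed in; nothing more can be done
None
```

I raised the red-ball lever to its upper stop and left it there, then swung the guard to about 0.72 rad. That matches the index arm to within about 0.02 rad by my measurements. The gripper was still holding the guard when I handed the job in at about 20 s; the verdict was not shown.

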